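# Bring a bearing blank's scribed line under the drill bush

## Task

Set up the brown bearing blank from the stock bin for drilling its grease hole: lay it across the rubber bed of the drill jig, between the rails and clear in front of the bridge, and let go of it. Then roll it along the bed under the bridge, where no gripper can hold it, and leave it lying still with its scribed cross uppermost, right under the drill bush. Leave the other blanks in the bin and do not disturb the things lying about.

Things in the scene. Friction and masses are not known exactly. Their poses are not given: they have to be found in the camera images.
- scribed_blank_center (a point): centre of the brown round blank to be drilled: a cylinder 56 mm in diameter, 120 mm long, about 0.4 kg, standing in one of the bin's four compartments, its top 34 mm above the bin's walls. z = its axis (up at the start); x points from the axis to the white line scribed down its whole side and across both end faces
- scribed_cross (a point): the point to be drilled: the white cross on the blank's curved surface, on its scribed line, half-way along, 28 mm from the axis. The blank (smooth, sliding friction about 0.5) rolls on the bed without slipping, 28 mm of travel per radian; pushed slowly and smoothly at or below mid-height it stops within a few mm of where the push ends, a knock sends it farther
- drill_jig: plywood drill jig, fixed, 300 mm along x (from -165 to +135 mm), 190 mm along y; origin on the table, in the middle of its width. Its rubber bed, 14 mm above the table and open at both ends, runs along x. Two aluminium rails along x, inner faces 65 mm either side of the middle, tops 12 mm above the bed. Free bed in front of the bridge: x from -165 to +83 mm
- drill_bush (a point): centre of the lower mouth of the steel drill bush in the aluminium bridge (jig x = +100 mm), 77 mm above the table, 7 mm over a blank lying under it; axes as the jig's. A white line across the bed lies below it. Bridge 34 mm wide along x, 178 mm along y, on posts outside the bed; its beam's top is 92 mm above the table, bush head and screws reach 96 mm
- stock_bin: grey open bin, fixed, 166 x 166 mm, 91 mm high, walls and floor 5 mm, divided into four compartments whose centres lie 39 mm from its middle in x and y; origin on the table under its middle, axes along its walls. A blank stands in each, so beside a blank there is room for fingers only along the bin's diagonals
- white_blank_center (a point): centre of a white blank in the bin, 56 mm in diameter, 118 mm high (leave it there)
- black_blank_center (a point): centre of a black blank in the bin, 56 mm in diameter, 120 mm high (leave it there)
- grey_blank_center (a point): centre of a grey blank in the bin, 56 mm in diameter, 114 mm high (leave it there)
- spray_can: spray can standing at the back of the table, 67 mm in diameter, 205 mm high, origin at the middle of its foot (bystander)
- masking_tape: roll of masking tape lying flat, 105 mm across, 25 mm high, origin at the middle of its underside (bystander)
- marker_pen: marker pen lying on the table, 135 mm long along its y axis, 17 mm thick, origin under its middle (bystander)
- carton_leaning: tall closed brown carton standing at the right edge of the table (fixed), about 100 x 120 mm on plan and 240 mm high, origin under its middle; keep the wrist clear of it when the tool leans
There are look-alikes about, which are no part of the job. Of the things like the part that bears scribed_blank_center, leave any that is yellow; of the rest the smaller one is meant.

How it is judged:
By the outcome, as a careful person would: the job done as asked, in the order asked, and still so for the second after the job is handed in, with the robot touching nothing.
It also fails if it takes over 67 s, if anything falls off the work surface, if the arm or the gripper's body presses on something with over 40 N, if the wrist force passes 120 N, or if a joint passes its speed limit or range.

## Robot

A 6-joint arm with a two-finger parallel gripper is mounted at the origin on a cart in front of the work surface, level with it; the furniture and walls round the work are solid. World frame = base frame: x ahead of the robot, y to its left, z up, the work surface at z = 0. Lengths are in m, angles in rad, forces in N, time in s.
With the tool pointing down it reaches from about 0.25 to 0.725 m from the base axis. Payload 4 kg.
Tool frame: the origin (TCP) lies on the centre line of the jaws, within the pads' length; the fingertips stand tip_reach ahead of it and the grasp point (between the pads) lies 5 mm behind it (tip_reach is the distance from the TCP to the fingertips, in m); z points along the fingers, y is the direction in which the jaws open and shut (so a half turn about z gives the same grasp; the last joint's range is limited). The gripper opens to 85 mm and grips with 20 to 120 N. Pads are 22 mm wide; open, the fingers measure 114 mm over their backs; the gripper's body (76 mm by 85 mm) begins 54 mm behind the grasp point. The pads swing forward as they close: fully open they stand 13 mm farther back than shut.
Start: joints at [1.279, 0.241, 0.005, 1.335, 0, 1.571], TCP at [0.144, 0.479, 0.245] pointing down, gripper open.
Joint ranges: [-2.72, 2.72], [-1.05, 1.87], [-1.09, 1.28], [-1.99, 2.15], [-1.42, 1.44], [-3.14, 3.14]. Speed limits (rad/s): [2.79, 2.79, 3.14, 3.14, 3.14, 3.14].

## Interface

Orientations are given as a unit quaternion [x, y, z, w].
In Python, from workcell import * gives the robot as it stands.
- The arm moves only by the tool arm_command, never from a script. Its arguments are lists of equal length, an entry for each row: "translation": the shift along the tool's x, y, z in cm, a list of three; "turn": the turn about the tool's z in rad; "hand": the closure, from 0 (fully open) to 1 (shut). In form: {"translation": [[x, y, z], ...], "turn": [turn, ...], "hand": [hand, ...]}. A call has 1 to 5 rows; each row is the pose to reach, as a shift and turn from the pose commanded when the call began, along the tool's axes at that moment; what a row does not reach only later rows make up. A row lasts 1/12 s, in which the tool goes at most 41.7 mm and 7.16 degrees, less where a joint would pass 70% of its speed; a pose out of reach is approached as far as the arm can. A call with a gripper value outside its range is refused whole. The fingers move at their own pace and stop on an object; the grip force is fixed at half the most. Time passes only in rows, so rows that repeat a pose let the fingers close. It gives the time, the measured TCP pose, the force and the opening at its end, in the units of the state.
- get_obs(): the state, without advancing time (a new reading comes with each control period).
- camera(name): name is "side" or "top"; returns (picture, depth): 400x640x3 uint8, red, green, blue; 400x640 float32, m along the optical axis (not along the pixel's ray), 0 where there is no reading.
- camera_info(name): a dict with "mtx" (3x3 intrinsics, pixels), "dist_coeffs" ([k1, k2, p1, p2, k3] as OpenCV has them; the pictures are not rectified), "world_to_cam" (4x4, takes a point from world to camera coordinates). Camera axes: x right, y down, z forward; pixel columns grow to the right and rows downward; lengths in m; the calibration is good to about 2 mm. A picture is of the moment at which its call begins. camera_info takes no time and is no camera call.
- job_done(): hands the job in, once; it reports no verdict.
Trained networks look in the newest picture that a camera, given by its name, has taken for a name from the list of things; names that differ only in an ending like _2 or _b are one class to them, and where a whole thing is asked for, a point or a joint stands for the part that bears it (a point fixed in the world has none). Each returns a list of dicts, best first, with "conf" (0 to 1); they miss things now and then, are a little off and sometimes report something else, mostly with a low value. They report only what shows in the picture. A call takes as long as a camera call. They do not tell look-alikes from the thing itself.
- search_frame(camera, name): "location" ([row, column] in pixels, amid what is visible of it).
- spot_point(camera, name): "location" ([row, column] in pixels: a listed point, or the origin of a listed thing).
The state is a dict: "clock": time; "joint_pos": joint angles; "joint_vel": joint speeds; "tau": joint torques, N m; "eef_pos": TCP position; "tool_rot": TCP orientation; "ft_force": force on the tool from outside, world axes, zero at the start; "ft_torque": the same for the moment, N m; "grip_width": finger opening in m.
Only numpy, scipy, OpenCV 4.12 (cv2) and the standard library are available. Lean on these libraries where they do the work, as an engineer would, in place of code of your own. Each camera call takes 0.05 s, during which the arm holds its last target. There are 200 camera calls.

## Working session

There is one attempt and no reset: what is moved stays moved. The work goes in short steps, Python scripts to look and compute and a tool call to move; the robot and the scene stay as the last step left them, time stands still between calls to the robot, and variables do not carry over. Pictures are saved under pics/ and viewed, about 8 in all and at most 12, crops included, and the job is handed in when it is done.

Besides the shell and the picture viewer there is one more tool, called after "Emit:" as a command line: name --pt "numbers of a row" for each row, then --argument value for the rest. arm_command: Moves the arm, as the interface text tells. Its arguments: {"type":"object","properties":{"translation":{"type":"array","items":{"type":"array","items":{"type":"number"}}},"turn":{"type":"array","items":{"type":"number"}},"hand":{"type":"array","items":{"type":"number"}}},"required":["translation","turn","hand"]}

```bash
ls; mkdir -p pics; cat > h.py <<'E'
from workcell import *
import numpy as np, cv2
from scipy.spatial.transform import Rotation as R
def ray(cam,rc):
    i=camera_info(cam);p=cv2.undistortPoints(np.array([[[rc[1],rc[0]]]],float),np.array(i["mtx"],float),np.array(i["dist_coeffs"],float))[0,0]
    T=np.linalg.inv(np.array(i["world_to_cam"]));return T[:3,3],T[:3,:3]@np.array([p[0],p[1],1.])
def atz(cam,rc,z):
    o,d=ray(cam,rc);return o+d*(z-o[2])/d[2]
def proj(cam,P):
    i=camera_info(cam);W=np.array(i["world_to_cam"]);q=cv2.projectPoints(np.array(P,float).reshape(-1,1,3),cv2.Rodrigues(W[:3,:3])[0],W[:3,3],np.array(i["mtx"],float),np.array(i["dist_coeffs"],float))[0][:,0];return q[:,::-1]
def cloud(cam,dep):
    i=camera_info(cam);v,u=np.mgrid[0:400,0:640];p=cv2.undistortPoints(np.stack([u.ravel(),v.ravel()],1).astype(float).reshape(-1,1,2),np.array(i["mtx"],float),np.array(i["dist_coeffs"],float))[:,0]
    z=dep.ravel()[:,None];c=np.hstack([p*z,z]);T=np.linalg.inv(np.array(i["world_to_cam"]));return (c@T[:3,:3].T+T[:3,3]).reshape(400,640,3)
def save(n,img,s=1):
    cv2.imwrite("pics/"+n,cv2.resize(img[:,:,::-1],None,fx=s,fy=s,interpolation=cv2.INTER_CUBIC))
E
cat > a.py <<'E'
from h import *
for c in ["top","side"]:
    im,d=camera(c);save(c+"0.png",im,1.25);np.savez(c+"0.npz",im=im,d=d)
    T=np.linalg.inv(np.array(camera_info(c)["world_to_cam"]));print(c,T[:3,3].round(3),T[:3,2].round(2))
    for n in ["scribed_blank_center","drill_bush","drill_jig","stock_bin","carton_leaning","spray_can","masking_tape","marker_pen"]:
        print(n,[(np.round(x["location"]).tolist(),round(x["conf"],2)) for x in spot_point(c,n)[:5]])
o=get_obs();print(o)
E
python3 a.py
```

```text
pics
top [ 0.439 -0.065  1.284] [ 0.07  0.01 -1.  ]
scribed_blank_center [([286.0, 223.0], 0.77), ([218.0, 338.0], 0.64), ([190.0, 330.0], 0.5)]
drill_bush [([164.0, 231.0], 0.98), ([215.0, 329.0], 0.69), ([254.0, 294.0], 0.5)]
drill_jig [([202.0, 235.0], 0.73)]
stock_bin [([204.0, 347.0], 0.63), ([215.0, 362.0], 0.49)]
carton_leaning [([196.0, 330.0], 0.37)]
spray_can [([134.0, 268.0], 0.56)]
masking_tape [([253.0, 295.0], 0.93)]
marker_pen [([182.0, 290.0], 0.49)]
side [ 0.45  -0.673  1.099] [ 0.06  0.52 -0.85]
scribed_blank_center [([236.0, 245.0], 0.9), ([134.0, 222.0], 0.78), ([235.0, 308.0], 0.64)]
drill_bush [([124.0, 354.0], 0.7)]
drill_jig [([140.0, 313.0], 0.8), ([121.0, 350.0], 0.34)]
stock_bin [([258.0, 332.0], 0.64)]
carton_leaning []
spray_can [([160.0, 400.0], 0.78)]
masking_tape [([207.0, 261.0], 0.56)]
marker_pen [([124.0, 352.0], 0.53), ([158.0, 402.0], 0.47)]
{'clock': 0.9, 'joint_pos': array([ 1.27904311e+00,  2.40613228e-01,  5.01412309e-03,  1.33526087e+00,
       -9.38847379e-06,  1.57078725e+00]), 'joint_vel': array([-1.30484017e-03,  8.70715135e-04,  8.97154837e-04, -9.60544508e-05,
        1.42466882e-04, -5.10220051e-04]), 'tau': array([-3.71660408e-04, -3.72192407e+01,  2.52695864e+01,  1.01388090e-03,
       -5.21203492e-05, -9.73998567e-06]), 'eef_pos': array([0.14381346, 0.47885297, 0.24530525]), 'tool_rot': array([ 1.45355294e-01,  9.89379522e-01, -3.21699148e-05,  1.80726919e-08]), 'ft_force': array([-1.25054383,  0.20960432, -0.22547816]), 'ft_torque': array([-0.0268133 , -0.01972025,  0.01051046]), 'grip_width': 0.08559335814779803}
```

View pics/top0.png

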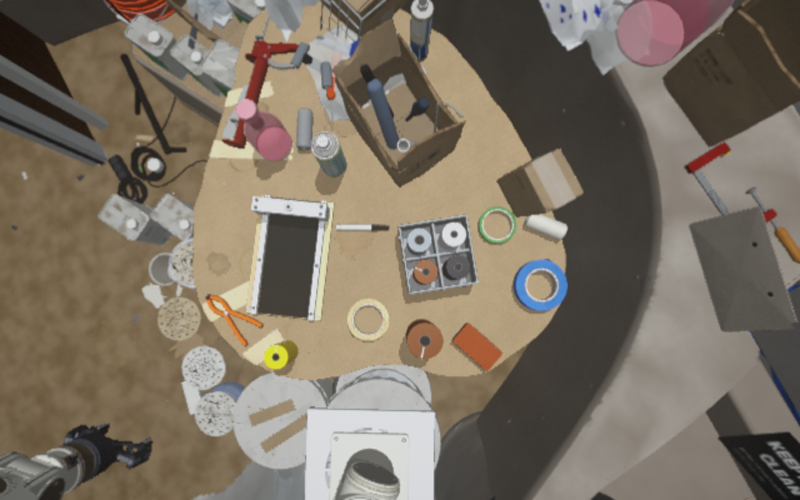

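View pics/side0.png

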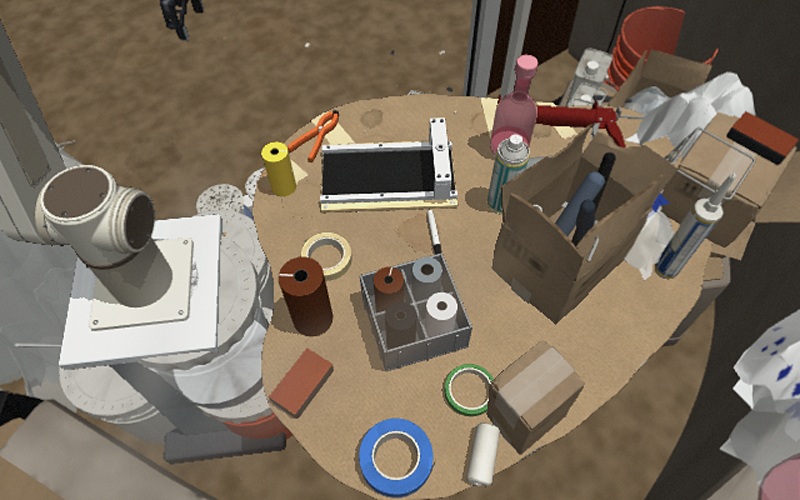

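The top picture (800 px scale) shows three candidates for the blank: brown in the bin at (425,271), a larger brown one outside it at (425,340), and yellow at (277,356). The smaller brown one, in the bin, fits the description. Next I'll enlarge it to confirm, and measure.

```bash
cat > b.py <<'E'
from h import *
t=np.load("top0.npz");s=np.load("side0.npz")
a=cv2.resize(t["im"][165:245,310:390],(400,400),interpolation=cv2.INTER_CUBIC)
b=cv2.resize(s["im"][190:270,280:360],(400,400),interpolation=cv2.INTER_CUBIC)
save("crop1.png",np.hstack([a,b]))
P=cloud("top",t["d"]);S=cloud("side",s["d"])
hsv=cv2.cvtColor(t["im"],cv2.COLOR_RGB2HSV)
def win(r0,r1,c0,c1,zl,zh):
    q=P[r0:r1,c0:c1].reshape(-1,3);m=(q[:,2]>zl)&(q[:,2]<zh);return q[m]
# blank tops by depth
for n,r,c in [("brown",217,339),("grey",191,335),("white",187,363),("black",213,365),("bigbrown",272,339)]:
    q=win(r-14,r+15,c-14,c+15,.105,.2);print(n,len(q),q.mean(0).round(4),np.ptp(q,axis=0).round(3),((q.max(0)+q.min(0))/2).round(4))
# jig rails, bridge
def rect(q):
    (c,sz,an)=cv2.minAreaRect(q[:,:2].astype(np.float32));return np.round(c,4),np.round(sz,4),round(an,2)
q=win(150,265,190,275,.018,.034);print("rails",len(q),rect(q))
q=win(150,185,190,275,.08,.1);print("bridge",len(q),rect(q),np.median(q[:,2]))
q=win(165,245,310,390,.08,.1);print("bin",len(q),rect(q))
q=win(160,260,205,262,.008,.018);print("bed z",len(q),np.median(q[:,2]))
q=win(110,180,390,470,.2,.26);print("carton",len(q),len(q) and (q.min(0),q.max(0)))
q=win(90,150,240,290,.06,.3);print("can",len(q),q.min(0),q.max(0))
q=S[:, :].reshape(-1,3)
for n,m in [("arm-free z>.1",(q[:,2]>.13)&(q[:,0]>.1)&(q[:,0]<.8)&(abs(q[:,1])<.4))]:
    w=q[m]
    for x in np.arange(.1,.8,.1):
        for y in np.arange(-.4,.4,.1):
            k=w[(abs(w[:,0]-x-.05)<.05)&(abs(w[:,1]-y-.05)<.05)]
            if len(k)>20: print(round(x,1),round(y,1),round(k[:,2].max(),3),len(k))
E
python3 b.py
```

```text
brown 297 [ 0.492  -0.125   0.1249] [0.052 0.052 0.013] [ 0.492  -0.1248  0.1246]
grey 295 [ 0.5652 -0.1097  0.1187] [0.056 0.052 0.021] [ 0.5657 -0.1095  0.1154]
white 300 [ 0.5795 -0.1884  0.1222] [0.053 0.054 0.022] [ 0.5799 -0.1888  0.1169]
black 301 [ 0.5044 -0.1983  0.1245] [0.052 0.053 0.024] [ 0.5048 -0.1986  0.1186]
bigbrown 681 [ 0.3405 -0.1224  0.1693] [0.076 0.076 0.067] [ 0.3398 -0.1222  0.143 ]
rails 1005 (array([0.5131, 0.2137]), array([0.1922, 0.342 ]), 79.35)
bridge 697 (array([0.6419, 0.2021]), array([0.1786, 0.0351]), 85.24) 0.09210590231631421
bin 483 (array([ 0.5361, -0.1562]), array([0.1688, 0.1685]), 9.61)
bed z 3597 0.01351000621235432
carton 1618 (array([ 0.61841904, -0.44982097,  0.20005569]), array([ 0.75425244, -0.31778248,  0.24657545]))
can 746 [0.73595779 0.01976297 0.06175155] [0.88412361 0.13810931 0.25271974]
0.3 -0.2 0.176 1061
0.3 -0.1 0.175 123
0.6 -0.4 0.243 1349
0.7 -0.4 0.246 743
0.7 -0.2 0.26 1807
0.7 -0.1 0.264 1520
0.7 -0.0 0.264 621
0.7 0.1 0.209 235
0.7 0.2 0.259 184
```

View pics/crop1.png

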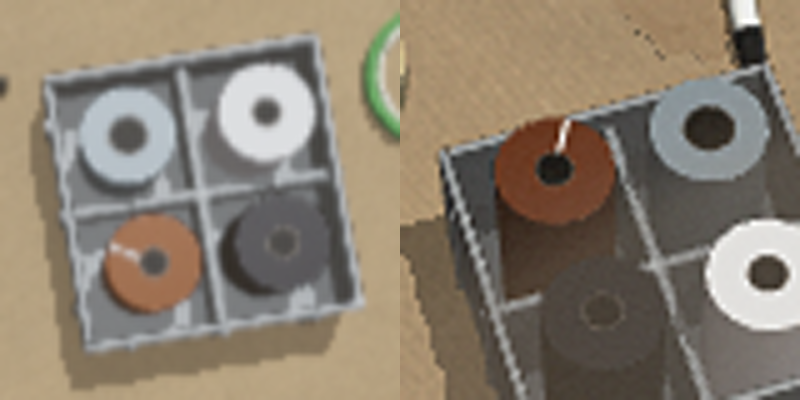

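The enlarged crop shows the brown blank with its white scribe in the robot-side left compartment: the smaller brown one, not yellow. Next: tip_reach, the scribe azimuth, and the first move.

```bash
cat >> h.py <<'E'
def rel(target,az=None):
    "shift (tool axes, cm) and turn to reach world target TCP, tool-y azimuth az deg"
    o=get_obs();M=R.from_quat(o["tool_rot"]).as_matrix();a=np.degrees(np.arctan2(M[1,1],M[0,1]))
    d=M.T@(np.array(target)-o["eef_pos"])*100
    t=0 if az is None else (((a-az)+90)%180-90)
    print("az",a.round(1),"shift",d.round(2),"turn",np.radians(t).round(3),"tcp",o["eef_pos"].round(4),"w",round(float(o["grip_width"]),4),"f",o["ft_force"].round(1),"t",round(o["clock"],2),"j1,j6",o["joint_pos"][[0,5]].round(2))
JO=np.array([.5423,.2104]);JY=np.radians(-4.76);JM=np.array([[np.cos(JY),-np.sin(JY)],[np.sin(JY),np.cos(JY)]])
def jig(x,y,z): return np.r_[JO+JM@[x,y],z]
def tojig(p): return np.r_[JM.T@(np.array(p)[:2]-JO),p[2]]
E
python3 - <<'E'
from h import *
import workcell;print([n for n in dir(workcell) if not n.startswith('_')])
try: print(tip_reach)
except Exception as e: print(e)
a=atz("top",(165+262/5,310+153/5),.125);b=atz("top",(165+247/5,310+113/5),.125);print(a,b,np.degrees(np.arctan2(*(b-a)[[1,0]])))
a=atz("side",(190+168/5,280+555/5-80),.125);b=atz("side",(190+122/5,280+567/5-80),.125);print(a,b,np.degrees(np.arctan2(*(b-a)[[1,0]])))
P=cloud("top",np.load("top0.npz")["d"])[155:262,195:272].reshape(-1,3)
q=np.array([tojig(p) for p in P])
m=(q[:,2]>.019)&(q[:,2]<.033)&(q[:,0]<.07)&(abs(q[:,1])<.1)
for s in(1,-1):
    k=q[m&(s*q[:,1]>.03)];f=np.polyfit(k[:,0],k[:,1],1);print("rail",f.round(4),k[:,:2].min(0),k[:,:2].max(0))
rel([.492,-.125,.2],54.6)
E
```

```text
['Unreachable', 'camera', 'camera_info', 'get_obs', 'job_done', 'search_frame', 'spot_point', 'tip_reach']
0.014
[ 0.49074436 -0.12646372  0.125     ] [ 0.4989041  -0.10344666  0.125     ] 70.48013922222047
[ 0.49322834 -0.12536967  0.125     ] [ 0.5015102  -0.10199714  0.125     ] 70.48863830431428
rail [-0.0044  0.0707] [-0.19499034  0.0308724 ] [0.06994091 0.09540312]
rail [-0.0007 -0.0711] [-0.16415303 -0.08548583] [ 0.06865053 -0.03112106]
az 73.3 shift [-50.72 -47.82   4.53] turn 0.326 tcp [0.1438 0.4789 0.2453] w 0.0856 f [-1.3  0.2 -0.2] t 0.9 j1,j6 [1.28 1.57]
```

Emit:
arm_command --pt "-3 -2.8 0" --pt "-6 -5.6 0" --pt "-9 -8.4 0" --pt "-12 -11.2 0" --pt "-15 -14 0" --turn '[0,0,0,0,0]' --hand '[0,0,0,0,0]'

```text
clock: 1.32
eef_pos: [0.2476, 0.3001, 0.2454]
tool_rot: [0.145, 0.989, 0.0, 0.0]
ft_force: [1.7, 1.0, 0.3]
grip_width: 0.0854
```

Emit:
arm_command --pt "-3 -2.8 0" --pt "-6 -5.6 0" --pt "-9 -8.4 0" --pt "-12 -11.2 0" --pt "-15 -14 0" --turn '[0,0,0,0,0]' --hand '[0,0,0,0,0]'

```text
clock: 1.73
eef_pos: [0.3512, 0.1226, 0.2457]
tool_rot: [0.145, 0.989, 0.0, 0.001]
ft_force: [1.1, 1.2, 0.4]
grip_width: 0.0856
```

Emit:
arm_command --pt "-3 -2.8 0" --pt "-6 -5.6 0" --pt "-9 -8.4 0" --pt "-12 -11.2 0" --pt "-15 -14 0" --turn '[0.11,0.22,0.326,0.326,0.326]' --hand '[0,0,0,0,0]'

```text
clock: 2.15
eef_pos: [0.4546, -0.055, 0.2456]
tool_rot: [0.304, 0.953, 0.0, 0.0]
ft_force: [0.5, 1.1, 0.6]
grip_width: 0.0854
```

```bash
python3 -c "
from h import *
rel([.492,-.1255,.15],54.6);rel([.492,-.1255,.108],54.6)"
```

```text
az 54.6 shift [-7.13 -3.58  9.56] turn -0.001 tcp [ 0.4546 -0.055   0.2456] w 0.0854 f [0.5 1.1 0.6] t 2.15 j1,j6 [-0.12  0.5 ]
az 54.6 shift [-7.12 -3.59 13.76] turn -0.001 tcp [ 0.4546 -0.055   0.2456] w 0.0854 f [0.5 1.1 0.6] t 2.15 j1,j6 [-0.12  0.5 ]
```

Emit:
arm_command --pt "-3 -1.5 1" --pt "-6 -3 2.5" --pt "-7.1 -3.6 5" --pt "-7.1 -3.6 7.5" --pt "-7.1 -3.6 10" --turn '[0,0,0,0,0]' --hand '[0,0,0,0,0]'

```text
clock: 2.57
eef_pos: [0.4915, -0.1247, 0.1442]
tool_rot: [0.305, 0.952, 0.0, 0.0]
ft_force: [0.2, -0.4, 0.6]
grip_width: 0.0853
```

Emit:
arm_command --pt "0 0 1" --pt "0 0 2" --pt "0 0 3" --pt "0 0 3.75" --pt "0 0 3.75" --turn '[0,0,0,0,0]' --hand '[0,0,0,0,0]'

```text
clock: 2.98
eef_pos: [0.4906, -0.1229, 0.1071]
tool_rot: [0.304, 0.953, -0.0, -0.001]
ft_force: [-0.1, 0.5, -0.8]
grip_width: 0.0853
```

```bash
python3 -c "
from h import *
rel([.492,-.1255,.108],54.6)
a,_=camera('top');b,_=camera('side')
f=lambda i,r,c:cv2.resize(i[r:r+80,c:c+80],(400,400),interpolation=cv2.INTER_CUBIC)
save('c2.png',np.hstack([f(a,165,310),f(b,180,270)]))"
```

```text
az 54.6 shift [-0.26 -0.13 -0.09] turn 0.001 tcp [ 0.4906 -0.1229  0.1071] w 0.0853 f [-0.1  0.5 -0.8] t 2.98 j1,j6 [-0.25  0.37]
```

View pics/c2.png

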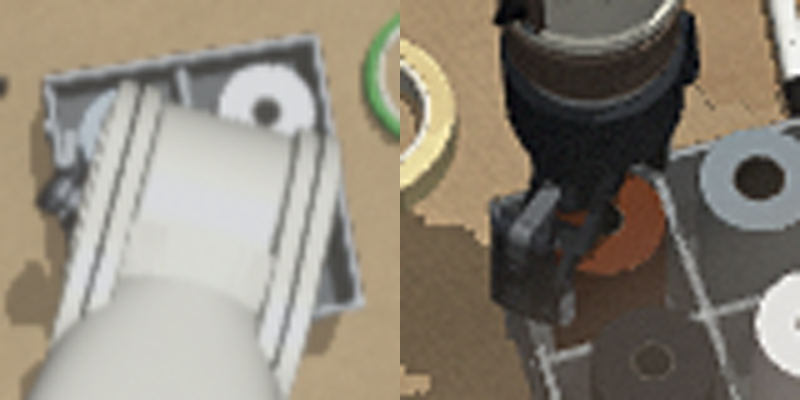

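The side crop (right half) shows the near finger over the bin's wall beside the brown blank at about (600,230), with nothing touched and forces near zero. I'll centre up, close and lift.

Emit:
arm_command --pt "-0.25 -0.15 0" --pt "-0.25 -0.15 0" --pt "-0.25 -0.15 0" --pt "-0.25 -0.15 0" --pt "-0.25 -0.15 0" --turn '[0,0,0,0,0]' --hand '[0,0.3,1,1,1]'

```text
clock: 3.5
eef_pos: [0.493, -0.1261, 0.1088]
tool_rot: [0.304, 0.953, 0.0, 0.001]
ft_force: [0.8, 0.2, 4.8]
grip_width: 0.0545
```

Emit:
arm_command --pt "0 0 0" --pt "0 0 0" --pt "0 0 0" --pt "0 0 -0.5" --pt "0 0 -1" --turn '[0,0,0,0,0]' --hand '[1,1,1,1,1]'

```text
clock: 3.92
eef_pos: [0.4911, -0.1257, 0.1172]
tool_rot: [0.304, 0.953, -0.0, -0.001]
ft_force: [0.4, 0.2, -3.2]
grip_width: 0.0548
```

Emit:
arm_command --pt "0 0 -2" --pt "0 0 -5" --pt "0 0 -8" --pt "0 0 -11" --pt "0 0 -14" --turn '[0,0,0,0,0]' --hand '[1,1,1,1,1]'

```text
clock: 4.33
eef_pos: [0.4913, -0.1258, 0.2587]
tool_rot: [0.304, 0.953, -0.0, -0.001]
ft_force: [0.8, -0.8, -3.3]
grip_width: 0.0543
```

```bash
python3 -c "
from h import *
o=get_obs();print(o['joint_pos'].round(2))
for x in(-.13,-.11): print(jig(x,0,.2))
rel(jig(-.125,0,.26))"
```

```text
[-0.25  0.25  0.05  1.38 -0.    0.37]
[0.41274837 0.22118768 0.2       ]
[0.43267939 0.21952804 0.2       ]
az 54.6 shift [26.08 23.99 -0.1 ] turn 0.0 tcp [ 0.4913 -0.1258  0.2587] w 0.0543 f [ 0.8 -0.8 -3.3] t 4.33 j1,j6 [-0.25  0.37]
```

Emit:
arm_command --pt "2 1.8 0" --pt "4.7 4.3 0" --pt "7.5 6.9 0" --pt "10.3 9.5 0" --pt "13 12 0" --turn '[0,0,0,0,0]' --hand '[1,1,1,1,1]'

```text
clock: 4.75
eef_pos: [0.4544, 0.0485, 0.2575]
tool_rot: [0.304, 0.953, -0.0, -0.001]
ft_force: [1.2, 0.6, -3.3]
grip_width: 0.0543
```

Emit:
arm_command --pt "3 2.8 0" --pt "6 5.6 0" --pt "9 8.3 0" --pt "11.5 10.6 0" --pt "13.1 12 0" --turn '[-0.107,-0.214,-0.321,-0.428,-0.535]' --hand '[1,1,1,1,1]'

```text
clock: 5.17
eef_pos: [0.4168, 0.2237, 0.2574]
tool_rot: [0.037, 0.999, 0.0, -0.001]
ft_force: [-0.5, -1.1, -3.1]
grip_width: 0.0546
```

```bash
python3 -c "
from h import *
rel(jig(-.125,0,.125),85.24)
rel(jig(-.125,0,.118),85.24)"
```

```text
az 85.7 shift [-0.13 -0.29 13.24] turn 0.009 tcp [0.4168 0.2237 0.2574] w 0.0546 f [-0.5 -1.1 -3.1] t 5.17 j1,j6 [0.49 0.57]
az 85.7 shift [-0.13 -0.29 13.94] turn 0.009 tcp [0.4168 0.2237 0.2574] w 0.0546 f [-0.5 -1.1 -3.1] t 5.17 j1,j6 [0.49 0.57]
```

Emit:
arm_command --pt "-0.1 -0.2 3" --pt "-0.1 -0.2 6.5" --pt "-0.1 -0.2 10" --pt "-0.1 -0.2 12.2" --pt "-0.1 -0.2 13.2" --turn '[0,0,0,0,0]' --hand '[1,1,1,1,1]'

```text
clock: 5.58
eef_pos: [0.416, 0.2172, 0.1216]
tool_rot: [0.041, 0.999, -0.002, -0.004]
ft_force: [-0.9, -0.7, -3.0]
grip_width: 0.0543
```

Emit:
arm_command --pt "0 0 0.2" --pt "0 0 0.4" --pt "0 0 0.55" --pt "0 0 0.65" --pt "0 0 0.7" --turn '[0,0,0,0,0]' --hand '[1,1,1,1,1]'

```text
clock: 6.0
eef_pos: [0.42, 0.2191, 0.1198]
tool_rot: [0.041, 0.999, 0.001, 0.001]
ft_force: [-0.6, 0.6, -2.3]
grip_width: 0.0545
```

```bash
python3 -c "
from h import *
o=get_obs();print(tojig(o['eef_pos']).round(4));rel(jig(-.125,0,.118),85.24)
h,g=np.array([-28.,104]),0
p0=h
for a in (0,4,8,12,16,20,25,30,35,40,45,50,55,60,65,70,75,80,85,90):
  t=np.radians(a);r=np.array([h[0]*np.cos(t)+h[1]*np.sin(t),-h[0]*np.sin(t)+h[1]*np.cos(t)]);print(a,((r-h)/10).round(2),end=' ; ')"
```

```text
[-0.1226 -0.0015  0.1198]
az 85.3 shift [0.24 0.15 0.18] turn 0.0 tcp [0.42   0.2191 0.1198] w 0.0545 f [-0.6  0.6 -2.3] t 6.0 j1,j6 [0.48 0.56]
0 [0. 0.] ; 4 [0.73 0.17] ; 8 [1.47 0.29] ; 12 [2.22 0.35] ; 16 [2.98 0.37] ; 20 [3.73 0.33] ; 25 [4.66 0.21] ; 30 [5.58 0.01] ; 35 [ 6.47 -0.27] ; 40 [ 7.34 -0.63] ; 45 [ 8.17 -1.07] ; 50 [ 8.97 -1.57] ; 55 [ 9.71 -2.14] ; 60 [10.41 -2.78] ; 65 [11.04 -3.47] ; 70 [11.62 -4.21] ; 75 [12.12 -5.  ] ; 80 [12.56 -5.84] ; 85 [12.92 -6.7 ] ; 90 [13.2 -7.6] ;
```

Emit:
arm_command --pt "0 0 0" --pt "0 0 0.1" --pt "0 0 0.2" --turn '[0,0,0]' --hand '[1,1,1]'

```text
clock: 6.25
eef_pos: [0.42, 0.2191, 0.1178]
tool_rot: [0.041, 0.999, 0.0, 0.001]
ft_force: [-2.1, -1.4, 10.1]
grip_width: 0.0546
```

Emit:
arm_command --pt "-0.73 0 -0.15" --pt "-1.47 0 -0.25" --pt "-2.22 0 -0.3" --pt "-2.98 0 -0.3" --pt "-3.73 0 -0.25" --turn '[0,0,0,0,0]' --hand '[1,1,1,1,1]'

```text
clock: 6.67
eef_pos: [0.4576, 0.2155, 0.1192]
tool_rot: [0.042, 0.999, -0.0, 0.0]
ft_force: [0.5, 0.1, -3.0]
grip_width: 0.0545
```

```bash
python3 -c "
from h import *
o=get_obs();print(tojig(o['eef_pos']).round(4),o['ft_force'])
b,_=camera('side');save('s3.png',b[60:220,220:420],4)"
```

```text
[-0.0849 -0.0019  0.1192] [ 0.45774975  0.05078325 -2.96383325]
```

View pics/s3.png

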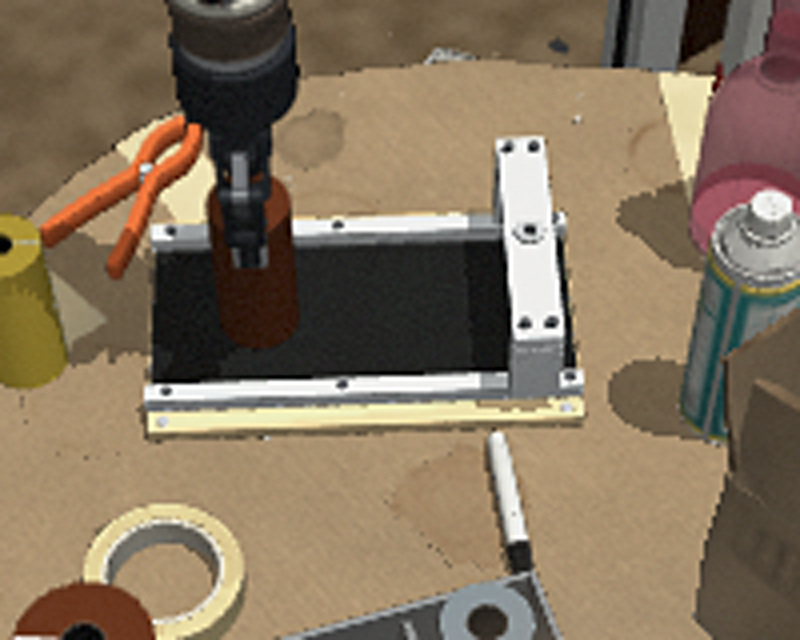

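The crop shows the blank still upright at about (255,290), with the grip holding it stiff so it dragged instead of pivoting. Instead I'll set it back, release it standing, and topple it along the bed with closed fingers. Then I'll re-grip it and turn it across.

Emit:
arm_command --pt "0.5 0 -0.6" --pt "1.8 0 -0.6" --pt "3.2 0 -0.6" --pt "3.8 0 -0.4" --pt "3.8 0 -0.1" --turn '[0,0,0,0,0]' --hand '[1,1,1,1,1]'

```text
clock: 7.13
eef_pos: [0.4169, 0.2187, 0.1204]
tool_rot: [0.041, 0.999, -0.0, -0.001]
ft_force: [0.2, 0.4, -3.0]
grip_width: 0.0544
```

Emit:
arm_command --pt "0 0 0.1" --pt "0 0 0.2" --pt "0 0 0.2" --turn '[0,0,0]' --hand '[1,1,1]'

```text
clock: 7.38
eef_pos: [0.419, 0.2189, 0.1181]
tool_rot: [0.041, 0.999, -0.0, 0.0]
ft_force: [0.4, 0.3, -2.9]
grip_width: 0.054
```

Emit:
arm_command --pt "0 0 0.1" --pt "0 0 0.15" --pt "0 0 0.15" --pt "0 0 0.15" --pt "0 0 0.15" --turn '[0,0,0,0,0]' --hand '[1,1,0.5,0,0]'

```text
clock: 7.8
eef_pos: [0.4193, 0.2191, 0.1171]
tool_rot: [0.041, 0.999, 0.0, 0.001]
ft_force: [0.0, 0.0, 0.7]
grip_width: 0.0766
```

Emit:
arm_command --pt "0 0 -0.3" --pt "0 0 -1.5" --pt "0 0 -3.5" --pt "0 0 -5" --pt "2 0 -5" --turn '[0,0,0,0,0]' --hand '[0,0,0,0,0]'

```text
clock: 8.22
eef_pos: [0.4034, 0.222, 0.1704]
tool_rot: [0.042, 0.999, 0.002, 0.004]
ft_force: [0.5, 0.5, 0.5]
grip_width: 0.0855
```

Emit:
arm_command --pt "2 0 0" --pt "4 0 0" --pt "4 0 0.5" --pt "4 0 2.5" --pt "4 0 4.5" --turn '[0,0,0,0,0]' --hand '[1,1,1,1,1]'

```text
clock: 8.63
eef_pos: [0.3602, 0.2247, 0.1225]
tool_rot: [0.041, 0.999, 0.001, 0.002]
ft_force: [-0.3, -0.2, 0.1]
grip_width: 0.0256
```

```bash
python3 -c "
from h import *
o=get_obs();print(tojig(o['eef_pos']).round(4),o['ft_force'],o['grip_width'])
for c in('top','side'):
  im,d=camera(c);P=cloud(c,d);q=P.reshape(-1,3);q=(np.c_[(q[:,:2]-JO)@JM,q[:,2]]);hs=cv2.cvtColor(im,cv2.COLOR_RGB2HSV).reshape(-1,3)
  m=(abs(q[:,0])<.17)&(abs(q[:,1])<.07)&(q[:,2]>.02)&(q[:,2]<.145)&(hs[:,1]>110)&((hs[:,0]<15)|(hs[:,0]>170));k=q[m];print(c,len(k),len(k) and (k.min(0).round(3),k.max(0).round(3)))"
```

```text
[-0.1826 -0.0008  0.1225] [-0.31282039 -0.24705649  0.09675023] 0.025632553270426805
top 264 (array([-0.151, -0.029,  0.041]), array([-0.097,  0.025,  0.14 ]))
side 778 (array([-0.152, -0.033,  0.02 ]), array([-0.096,  0.027,  0.142]))
```

Emit:
arm_command --pt "-0.8 -0.1 0" --pt "-1.6 -0.1 0" --pt "-2.3 -0.1 0" --pt "-3 -0.1 0" --pt "-3.7 -0.1 0" --turn '[0,0,0,0,0]' --hand '[1,1,1,1,1]'

```text
clock: 9.15
eef_pos: [0.3971, 0.2199, 0.1226]
tool_rot: [0.042, 0.999, 0.0, 0.001]
ft_force: [-0.9, -0.5, 0.7]
grip_width: -0.0003
```

Emit:
arm_command --pt "-0.7 0 0" --pt "-1.4 0 0" --pt "-2.1 0 0" --pt "-2.8 0 0" --pt "-3.4 0 0" --turn '[0,0,0,0,0]' --hand '[1,1,1,1,1]'

```text
clock: 9.57
eef_pos: [0.4304, 0.2168, 0.1218]
tool_rot: [0.041, 0.999, -0.0, 0.0]
ft_force: [0.5, -0.6, -0.1]
grip_width: 0.0001
```

```bash
cat >> h.py <<'E'
def brown():
    for c in('top','side'):
      im,d=camera(c);P=cloud(c,d);q=P.reshape(-1,3);q=(np.c_[(q[:,:2]-JO)@JM,q[:,2]]);hs=cv2.cvtColor(im,cv2.COLOR_RGB2HSV).reshape(-1,3)
      m=(abs(q[:,0])<.17)&(abs(q[:,1])<.08)&(q[:,2]>.02)&(q[:,2]<.145)&(hs[:,1]>110)&((hs[:,0]<15)|(hs[:,0]>170));k=q[m]
      print(c,len(k),len(k) and (k.min(0).round(3),k.max(0).round(3),cv2.minAreaRect(k[:,:2].astype(np.float32))))
      np.savez(c+"L.npz",im=im,d=d)
E
python3 -c "
from h import *
o=get_obs();print(tojig(o['eef_pos']).round(4),o['ft_force'])
brown()"
```

```text
[-0.1121 -0.0029  0.1218] [ 0.47307637 -0.58055763 -0.08258844]
top 330 (array([-0.137, -0.027,  0.047]), array([-0.027,  0.025,  0.144]), ((-0.08138813078403473, -0.0037307627499103546), (0.1087431013584137, 0.05248776450753212), 5.788753032684326))
side 873 (array([-0.132, -0.033,  0.023]), array([-0.015,  0.028,  0.138]), ((-0.07259118556976318, -0.0064215101301670074), (0.11976443976163864, 0.056418709456920624), 7.6206746101379395))
```

Emit:
arm_command --pt "-0.5 0 0" --pt "-0.5 0 0" --pt "-0.5 0 -1" --pt "-0.5 0 -3" --pt "-0.5 0 -5" --turn '[0,0,0,0,0]' --hand '[1,1,1,1,1]'

```text
clock: 10.08
eef_pos: [0.4334, 0.2161, 0.1716]
tool_rot: [0.041, 0.999, -0.001, -0.001]
ft_force: [1.0, 0.3, -0.2]
grip_width: -0.0003
```

Emit:
arm_command --pt "3 0 0" --pt "6 0 -2" --pt "6 0 -4" --pt "6 0 -4" --pt "6 0 -4" --turn '[0,0,0,0,0]' --hand '[0,0,0,0,0]'

```text
clock: 10.5
eef_pos: [0.3752, 0.2221, 0.213]
tool_rot: [0.041, 0.999, 0.001, 0.002]
ft_force: [-0.1, 0.5, -0.2]
grip_width: 0.0607
```

```bash
python3 -c "
from h import *
brown()
a=np.load('topL.npz')['im'][150:260,180:290];b=np.load('sideL.npz')['im'][80:180,240:380]
save('c4.png',np.hstack([cv2.resize(a,(400,400)),cv2.resize(b,(400,286))] if 0 else [cv2.resize(a,(400,400),interpolation=2),cv2.resize(b[:, 0:100],(400,400),interpolation=2)]))"
```

```text
top 677 (array([-0.094, -0.028,  0.042]), array([0.026, 0.025, 0.078]), ((-0.03383715823292732, -0.0013155080378055573), (0.11942051351070404, 0.051316998898983), 0.9207152128219604))
side 883 (array([-0.094, -0.032,  0.022]), array([0.027, 0.024, 0.075]), ((-0.033825211226940155, -0.003952397033572197), (0.12043197453022003, 0.05318259820342064), 3.053947925567627))
```

View pics/c4.png

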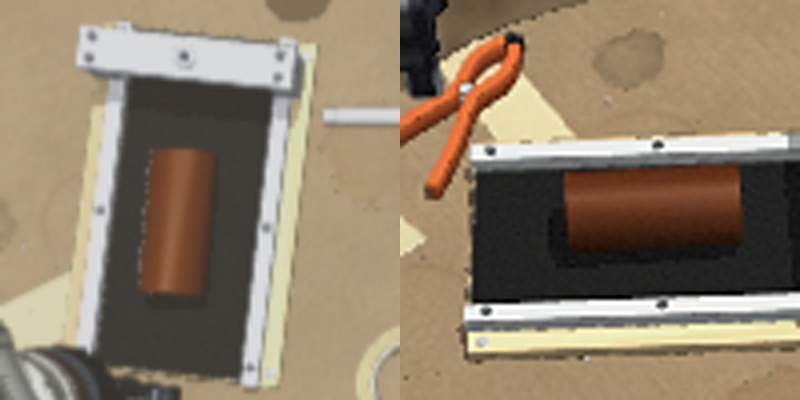

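The top crop shows the blank lying along the bed at about (180,222) with its scribe at the left (+y) edge, as predicted. Next: grip it at the middle, lift and turn it a quarter clockwise.

```bash
python3 -c "
from h import *
rel(jig(-.034,-.0025,.037),86.5)"
```

```text
az 85.3 shift [-13.4    0.04  17.43] turn -0.022 tcp [0.3746 0.2214 0.2113] w 0.0747 f [-0.5 -0.6 -0.6] t 10.6 j1,j6 [0.53 0.62]
```

Emit:
arm_command --pt "-3.5 0 0" --pt "-7 0 1" --pt "-10.5 0 3" --pt "-13 0 5.5" --pt "-13.4 0 8.5" --turn '[-0.02,-0.02,-0.02,-0.02,-0.02]' --hand '[0,0,0,0,0]'

```text
clock: 11.02
eef_pos: [0.5136, 0.21, 0.1255]
tool_rot: [0.033, 0.999, 0.001, 0.002]
ft_force: [1.0, 0.7, -0.6]
grip_width: 0.0852
```

Emit:
arm_command --pt "0 0 2.5" --pt "0 0 5" --pt "0 0 7.5" --pt "0 0 8.9" --pt "0 0 8.9" --turn '[0,0,0,0,0]' --hand '[0,0,0,0,0.2]'

```text
clock: 11.43
eef_pos: [0.5046, 0.2084, 0.0324]
tool_rot: [0.032, 0.999, -0.002, -0.005]
ft_force: [-1.0, -0.5, 0.2]
grip_width: 0.0758
```

```bash
python3 -c "
from h import *
rel(jig(-.034,-.0025,.037),86.5)"
```

```text
az 86.4 shift [-0.34  0.25 -0.46] turn -0.002 tcp [0.5046 0.2084 0.0324] w 0.0758 f [-1.  -0.5  0.2] t 11.43 j1,j6 [0.39 0.46]
```

Emit:
arm_command --pt "-0.1 0.2 -0.2" --pt "-0.1 0.2 -0.2" --pt "-0.1 0.2 -0.2" --pt "-0.1 0.2 -0.2" --pt "-0.1 0.2 -0.2" --turn '[0,0,0,0,0]' --hand '[0.2,0.3,1,1,1]'

```text
clock: 11.85
eef_pos: [0.5107, 0.213, 0.0414]
tool_rot: [0.031, 1.0, 0.001, 0.002]
ft_force: [0.0, 0.3, 3.3]
grip_width: 0.0545
```

Emit:
arm_command --pt "0 0 0" --pt "0 0 0" --pt "0 0 -1" --pt "0 0 -3" --pt "0 0 -5.5" --turn '[0,0,0,0,0]' --hand '[1,1,1,1,1]'

```text
clock: 12.27
eef_pos: [0.5064, 0.2111, 0.0931]
tool_rot: [0.031, 0.999, -0.002, -0.003]
ft_force: [-0.4, -1.4, -3.1]
grip_width: 0.0541
```

Emit:
arm_command --pt "0 0 -1" --pt "0 0 -1" --pt "0 0 -1" --pt "0 0 -1" --pt "0 0 -1" --turn '[0.1,0.22,0.34,0.46,0.58]' --hand '[1,1,1,1,1]'

```text
clock: 12.68
eef_pos: [0.5081, 0.2117, 0.1045]
tool_rot: [0.319, 0.948, -0.001, -0.001]
ft_force: [-0.3, 0.4, -2.7]
grip_width: 0.0544
```

Emit:
arm_command --pt "0 0 0" --pt "0 0 0" --pt "0 0 0" --pt "0 0 0" --pt "0 0 0" --turn '[0.12,0.24,0.36,0.48,0.6]' --hand '[1,1,1,1,1]'

```text
clock: 13.1
eef_pos: [0.508, 0.2117, 0.1042]
tool_rot: [0.585, 0.811, -0.001, -0.001]
ft_force: [-0.3, -0.1, -2.8]
grip_width: 0.0541
```

Emit:
arm_command --pt "0 0 0" --pt "0 0 0" --pt "0 0 0" --pt "0 0 0" --pt "0 0 0" --turn '[0.12,0.24,0.36,0.41,0.41]' --hand '[1,1,1,1,1]'

```text
clock: 13.52
eef_pos: [0.5082, 0.2118, 0.1043]
tool_rot: [0.736, 0.677, -0.001, -0.0]
ft_force: [-0.5, -0.1, -3.3]
grip_width: 0.0542
```

```bash
python3 -c "
from h import *
o=get_obs();print(tojig(o['eef_pos']).round(4))
rel(jig(-.04,0,.037),-4.76)
b,_=camera('side');p=proj('side',[jig(-.035,-.06,.1)])[0];print(p);r,c=p.astype(int)
print(proj('side',[jig(-.035,-.06,z) for z in(.08,.1,.12)]))
save('s5.png',b[r-40:r+40,c-50:c+50],6)"
```

```text
[-0.0341 -0.0015  0.1043]
az -4.7 shift [ 0.16 -0.57  6.73] turn 0.0 tcp [0.5082 0.2118 0.1043] w 0.0542 f [-0.5 -0.1 -3.3] t 13.52 j1,j6 [0.39 2.05]
[135.57486379 302.31892853]
[[140.43619486 302.58837513]
 [135.57486379 302.31892853]
 [130.58331206 302.04229444]]
```

View pics/s5.png

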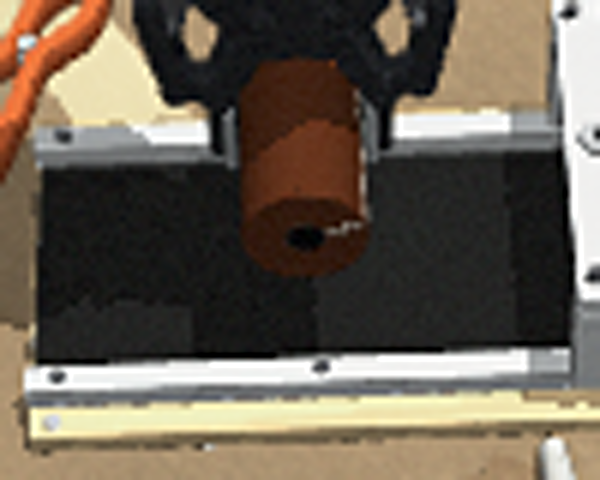

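The crop shows the blank held across the bed at about (305,165), with its end-face scribe pointing to +x and up about 19°. I'll lower it to jig x ≈ -40.

Emit:
arm_command --pt "0.15 -0.3 1.5" --pt "0.15 -0.6 3.5" --pt "0.15 -0.6 5" --pt "0.15 -0.6 6" --pt "0.15 -0.6 6.3" --turn '[0,0,0,0,0]' --hand '[1,1,1,1,1]'

```text
clock: 13.98
eef_pos: [0.5019, 0.2137, 0.0413]
tool_rot: [0.735, 0.678, -0.002, -0.001]
ft_force: [-8.1, -3.6, 19.5]
grip_width: 0.0542
```

Emit:
arm_command --pt "0 0 0" --pt "0 0 0.1" --pt "0 0 0.2" --turn '[0,0,0]' --hand '[1,1,1]'

```text
clock: 14.23
eef_pos: [0.5037, 0.2144, 0.0413]
tool_rot: [0.735, 0.678, 0.0, 0.0]
ft_force: [-5.5, -2.6, 14.2]
grip_width: 0.0543
```

```bash
cat > ang.py <<'E'
from h import *
def face_angle(bx,by,zc=.042,dump=None):
    "rectify the -y end face (jig x,z plane) from the side camera; report white scribe angle"
    im,d=camera("side")
    n=241;g=np.linspace(-.034,.034,n);X,Z=np.meshgrid(g,g[::-1])
    P=np.array([jig(bx+a,by-.06,zc+b) for a,b in zip(X.ravel(),Z.ravel())]);q=proj("side",P).astype(np.float32)
    f=cv2.remap(im,q[:,1].reshape(n,n),q[:,0].reshape(n,n),cv2.INTER_CUBIC)
    if dump: save(dump,f,2.4)
    return f,X,Z
E
python3 -c "
from h import *
from ang import *
o=get_obs();print(tojig(o['eef_pos']).round(4));rel(jig(-.0405,0,.037),-4.76)
brown()
face_angle(-.0405,-.002,dump='f6.png')"
```

```text
[-0.0388  0.0007  0.0413]
az -4.7 shift [-0.07 -0.17  0.43] turn 0.002 tcp [0.5037 0.2144 0.0413] w 0.0543 f [-5.5 -2.6 14.2] t 14.23 j1,j6 [0.4  2.05]
top 225 (array([-0.065, -0.058,  0.05 ]), array([-0.016, -0.013,  0.077]), ((-0.040474988520145416, -0.03633638471364975), (0.044420383870601654, 0.048715051263570786), 87.7719497680664))
side 571 (array([-0.067, -0.063,  0.021]), array([-0.013,  0.023,  0.107]), ((-0.03991082310676575, -0.019433051347732544), (0.052760712802410126, 0.08606136590242386), 1.4652124643325806))
```

View pics/f6.png

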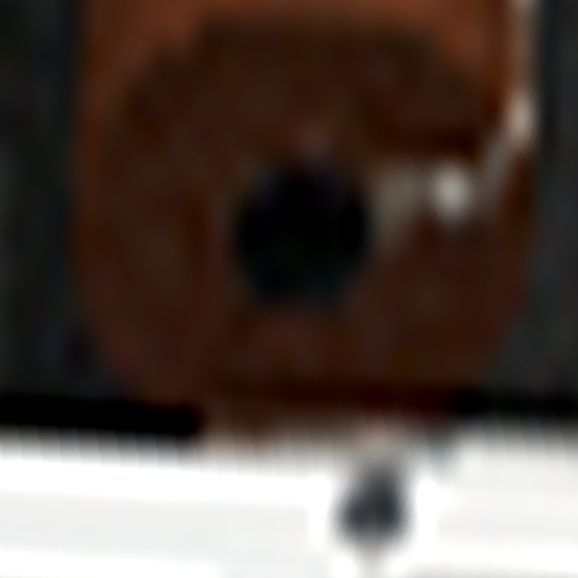

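The rectified end face shows the scribe from its hub (303,238) out to (452,195), about 16° above +x. That needs a roll of 286°, or 139.7 mm, so x ≈ -39.7 is right and the blank is there now. I'll unload and release.

Emit:
arm_command --pt "0 0 -0.15" --pt "0 0 -0.15" --pt "0 0 -0.15" --pt "0 0 -0.15" --pt "0 0 -0.15" --turn '[0,0,0,0,0]' --hand '[1,1,1,0.3,0]'

```text
clock: 14.8
eef_pos: [0.5039, 0.2145, 0.0415]
tool_rot: [0.735, 0.678, 0.0, 0.0]
ft_force: [-0.3, -0.3, -0.9]
grip_width: 0.0705
```

Emit:
arm_command --pt "0 0 0" --pt "0 0 0" --pt "0 0 -1.5" --pt "0 0 -4" --pt "0 0 -7" --turn '[0,0,0,0,0]' --hand '[0,0,0,0,0]'

```text
clock: 15.22
eef_pos: [0.5019, 0.2136, 0.1103]
tool_rot: [0.735, 0.678, -0.002, -0.001]
ft_force: [0.0, -0.1, 0.7]
grip_width: 0.0853
```

Emit:
arm_command --pt "0 -3 -1" --pt "0 -6 -1" --pt "0 -9 -1" --pt "0 -12 -1" --pt "0 -13 -1" --turn '[-0.12,-0.24,-0.36,-0.48,-0.6]' --hand '[0,0,0,0,0]'

```text
clock: 15.63
eef_pos: [0.3697, 0.2242, 0.1211]
tool_rot: [0.499, 0.867, -0.001, -0.001]
ft_force: [-1.2, -0.3, -0.1]
grip_width: 0.0856
```

Emit:
arm_command --pt "0 0 0" --pt "0 0 0" --pt "0 0 0" --pt "0 0 0" --pt "0 0 0" --turn '[-0.12,-0.24,-0.36,-0.48,-0.6]' --hand '[0.3,0.3,0.3,0.3,0.3]'

```text
clock: 16.05
eef_pos: [0.374, 0.2251, 0.1216]
tool_rot: [0.221, 0.975, 0.0, 0.0]
ft_force: [0.6, 0.8, 1.1]
grip_width: 0.0596
```

Emit:
arm_command --pt "0 0 0" --pt "0 0 0" --pt "0 0 0" --pt "0 0 0" --turn '[-0.12,-0.24,-0.36,-0.37]' --hand '[0.3,0.3,0.3,0.3]'

```text
clock: 16.38
eef_pos: [0.374, 0.225, 0.1215]
tool_rot: [0.04, 0.999, 0.0, 0.0]
ft_force: [0.2, -0.6, 0.7]
grip_width: 0.0599
```

```bash
python3 -c "
from h import *
from ang import *
o=get_obs();print(tojig(o['eef_pos']).round(4));rel(jig(-.12,0,.06),85.24)
brown()
f,_,_=face_angle(-.0397,-.002)
t=np.load('topL.npz')['im']
# rectified top view of bed at z=.07
n=241;g=np.linspace(-.12,.12,n);Y,X=np.meshgrid(-g,-g+.03);q=proj('top',np.array([jig(a,b,.055) for a,b in zip(X.ravel(),Y.ravel())])).astype(np.float32)
r=cv2.remap(t,q[:,1].reshape(n,n),q[:,0].reshape(n,n),cv2.INTER_CUBIC)
save('g7.png',np.hstack([cv2.resize(f,(400,400)),cv2.resize(r,(400,400))]))"
```

```text
[-0.1689  0.0006  0.1215]
az 85.4 shift [-4.89 -0.07  6.15] turn 0.003 tcp [0.374  0.225  0.1215] w 0.0599 f [ 0.2 -0.6  0.7] t 16.38 j1,j6 [0.54 0.62]
top 633 (array([-0.066, -0.059,  0.044]), array([-0.015,  0.058,  0.075]), ((-0.04029326140880585, -0.0004790462553501129), (0.050830449908971786, 0.11674291640520096), 0.34887823462486267))
side 787 (array([-0.159, -0.061,  0.021]), array([-0.013,  0.065,  0.143]), ((-0.08633144944906235, 0.0009572207927703857), (0.14433225989341736, 0.12603555619716644), 0.8497421145439148))
```

View pics/g7.png

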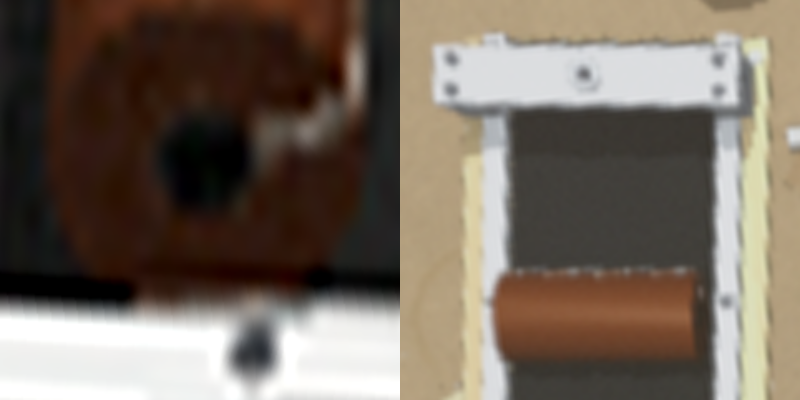

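The blank lies across the bed at jig (-40, 0) with yaw about 0.3° and is released. The scribe is unchanged at about 15° above +x (left half). Next, lower partly open fingers behind it and push it slowly.

Emit:
arm_command --pt "-2 0 1.5" --pt "-4 0 4" --pt "-4.9 0 6.5" --pt "-4.9 0 7.5" --pt "-4.9 0 7.8" --turn '[0,0,0,0,0]' --hand '[0.5,0.5,0.5,0.5,0.5]'

```text
clock: 16.95
eef_pos: [0.4216, 0.2199, 0.041]
tool_rot: [0.043, 0.999, -0.001, -0.002]
ft_force: [-0.5, 0.3, 0.2]
grip_width: 0.0426
```

Emit:
arm_command --pt "-0.5 0 0" --pt "-1.3 0 0" --pt "-2.1 0 0" --pt "-2.8 0 0" --pt "-3.3 0 0" --turn '[0,0,0,0,0]' --hand '[0.5,0.5,0.5,0.5,0.5]'

```text
clock: 17.37
eef_pos: [0.4577, 0.2186, 0.0445]
tool_rot: [0.042, 0.999, 0.001, 0.001]
ft_force: [0.7, 0.4, 0.8]
grip_width: 0.0431
```

```bash
python3 -c "
from h import *
o=get_obs();print(tojig(o['eef_pos']).round(4),o['ft_force'].round(1));rel(jig(.061,0,.043),85.24)"
```

```text
[-0.085   0.0012  0.0445] [0.7 0.4 0.8]
az 85.2 shift [-14.6   -0.11   0.19] turn -0.0 tcp [0.4577 0.2186 0.0445] w 0.0431 f [0.7 0.4 0.8] t 17.37 j1,j6 [0.45 0.53]
```

Emit:
arm_command --pt "-0.2 0 0" --pt "-0.5 0 0" --pt "-0.8 0 0" --pt "-1.1 0 0" --pt "-1.5 0 0" --turn '[0,0,0,0,0]' --hand '[0.5,0.5,0.5,0.5,0.5]'

```text
clock: 17.78
eef_pos: [0.4703, 0.2168, 0.0432]
tool_rot: [0.041, 0.999, -0.0, -0.0]
ft_force: [-0.5, 0.5, 0.2]
grip_width: 0.0426
```

Emit:
arm_command --pt "-0.4 0 0" --pt "-0.8 0 0" --pt "-1.2 0 0" --pt "-1.6 0 0" --pt "-2 0 0" --turn '[0,0,0,0,0]' --hand '[0.5,0.5,0.5,0.5,0.5]'

```text
clock: 18.2
eef_pos: [0.4909, 0.2152, 0.0433]
tool_rot: [0.041, 0.999, -0.0, -0.0]
ft_force: [-0.6, -0.1, -0.0]
grip_width: 0.0428
```

Emit:
arm_command --pt "-0.4 0 0" --pt "-0.8 0 0" --pt "-1.2 0 0" --pt "-1.6 0 0" --pt "-2 0 0" --turn '[0,0,0,0,0]' --hand '[0.5,0.5,0.5,0.5,0.5]'

```text
clock: 18.62
eef_pos: [0.5108, 0.2136, 0.0433]
tool_rot: [0.041, 0.999, -0.0, -0.0]
ft_force: [-0.3, -0.3, 0.5]
grip_width: 0.0427
```

Emit:
arm_command --pt "-0.4 0 0" --pt "-0.8 0 0" --pt "-1.2 0 0" --pt "-1.6 0 0" --pt "-2 0 0" --turn '[0,0,0,0,0]' --hand '[0.5,0.5,0.5,0.5,0.5]'

```text
clock: 19.03
eef_pos: [0.5307, 0.2119, 0.0433]
tool_rot: [0.041, 0.999, -0.0, -0.0]
ft_force: [-0.6, -0.8, 0.0]
grip_width: 0.0426
```

Emit:
arm_command --pt "-0.4 0 0" --pt "-0.8 0 0" --pt "-1.1 0 0" --pt "-1.3 0 0" --pt "-1.4 0 0" --turn '[0,0,0,0,0]' --hand '[0.5,0.5,0.5,0.5,0.5]'

```text
clock: 19.45
eef_pos: [0.5447, 0.2108, 0.0433]
tool_rot: [0.041, 0.999, 0.0, 0.0]
ft_force: [-0.0, 0.2, 0.6]
grip_width: 0.043
```

Emit:
arm_command --pt "0.1 0 0" --pt "0.1 0 0" --pt "0.1 0 0" --pt "0.1 0 0" --turn '[0,0,0,0]' --hand '[0.5,0.5,0.5,0.5]'

```text
clock: 19.78
eef_pos: [0.5431, 0.2109, 0.0433]
tool_rot: [0.041, 0.999, -0.0, -0.0]
ft_force: [0.8, 0.9, -0.2]
grip_width: 0.0424
```

```bash
python3 -c "
from h import *
from ang import *
o=get_obs();print(tojig(o['eef_pos']).round(4),o['ft_force'].round(1));rel(jig(.061,0,.043),85.24)
brown()
x=tojig(o['eef_pos'])[0]+.039;print(x)
face_angle(x,-.002,dump='f8.png')"
```

```text
[0.0007 0.0006 0.0433] [ 0.8  0.9 -0.2]
az 85.3 shift [-6.03 -0.06  0.03] turn 0.0 tcp [0.5431 0.2109 0.0433] w 0.0424 f [ 0.8  0.9 -0.2] t 19.78 j1,j6 [0.37 0.45]
top 384 (array([ 0.022, -0.058,  0.048]), array([0.073, 0.043, 0.076]), ((0.048763301223516464, -0.006771307438611984), (0.10192611813545227, 0.050699859857559204), 88.00963592529297))
side 813 (array([ 0.019, -0.063,  0.02 ]), array([0.074, 0.063, 0.077]), ((0.04616115987300873, 0.0002792850136756897), (0.05514850094914436, 0.12513627111911774), 0.9700223207473755))
0.03973929067284373
```

View pics/f8.png

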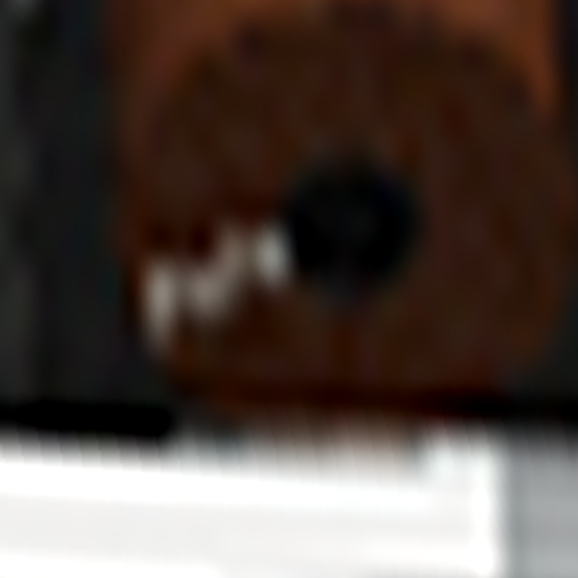

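The rectified face shows the hub at (350,225) and the scribe running to (160,300), about 20° below -x. At jig x = 47 mm the required value is 18.5°, so it is on track. I'll push on more slowly.

Emit:
arm_command --pt "-0.3 0 0" --pt "-0.6 0 0" --pt "-0.9 0 0" --pt "-1.2 0 0" --pt "-1.5 0 0" --turn '[0,0,0,0,0]' --hand '[0.5,0.5,0.5,0.5,0.5]'

```text
clock: 20.35
eef_pos: [0.5588, 0.2096, 0.0433]
tool_rot: [0.041, 0.999, -0.0, 0.0]
ft_force: [-0.4, 0.8, -0.5]
grip_width: 0.0427
```

Emit:
arm_command --pt "-0.3 0 0" --pt "-0.6 0 0" --pt "-0.9 0 0" --pt "-1.2 0 0" --pt "-1.5 0 0" --turn '[0,0,0,0,0]' --hand '[0.5,0.5,0.5,0.5,0.5]'

```text
clock: 20.77
eef_pos: [0.5735, 0.2084, 0.0432]
tool_rot: [0.041, 0.999, -0.0, -0.0]
ft_force: [-0.6, -1.0, -0.0]
grip_width: 0.0425
```

Emit:
arm_command --pt "-0.3 0 0" --pt "-0.6 0 0" --pt "-0.9 0 0" --pt "-1.1 0 0" --pt "-1.3 0 0" --turn '[0,0,0,0,0]' --hand '[0.5,0.5,0.5,0.5,0.5]'

```text
clock: 21.18
eef_pos: [0.5864, 0.2073, 0.0433]
tool_rot: [0.041, 0.999, 0.0, 0.0]
ft_force: [0.1, -0.7, -0.2]
grip_width: 0.0424
```

Emit:
arm_command --pt "-0.2 0 0" --pt "-0.4 0 0" --pt "-0.5 0 0" --pt "-0.6 0 0" --pt "-0.7 0 0" --turn '[0,0,0,0,0]' --hand '[0.5,0.5,0.5,0.5,0.5]'

```text
clock: 21.6
eef_pos: [0.5932, 0.2068, 0.0433]
tool_rot: [0.041, 0.999, -0.0, -0.0]
ft_force: [-0.3, 0.1, -0.1]
grip_width: 0.0428
```

Emit:
arm_command --pt "0 0 0" --pt "0 0 0" --pt "0 0 0" --pt "0 0 0" --turn '[0,0,0,0]' --hand '[0.5,0.5,0.5,0.5]'

```text
clock: 21.93
eef_pos: [0.5931, 0.2068, 0.0433]
tool_rot: [0.041, 0.999, -0.0, -0.0]
ft_force: [-0.6, 0.6, -0.2]
grip_width: 0.0424
```

```bash
cat > m.py <<'E'
from h import *
from ang import *
import sys
o=get_obs();print(tojig(o['eef_pos']).round(4),o['ft_force'].round(1));rel(jig(.061,0,.043),85.24)
brown()
f,_,_=face_angle(.098,-.002)
b=np.load('sideL.npz')['im'];r,c=proj('side',[jig(.09,-.02,.05)])[0].astype(int);print(r,c)
save(sys.argv[1],np.hstack([cv2.resize(f,(400,400),interpolation=2),cv2.resize(b[r-40:r+40,c-40:c+40],(400,400),interpolation=2)]))
E
python3 m.py h9.png
```

```text
[0.0509 0.0006 0.0433] [-0.6  0.6 -0.2]
az 85.3 shift [-1.01 -0.06  0.03] turn 0.0 tcp [0.5931 0.2068 0.0433] w 0.0424 f [-0.6  0.6 -0.2] t 21.93 j1,j6 [0.34 0.42]
top 22 (array([ 0.068, -0.058,  0.052]), array([ 0.076, -0.024,  0.069]), ((0.07303283363580704, -0.04067761451005936), (0.006414602976292372, 0.033569201827049255), 6.341116428375244))
side 214 (array([ 0.058, -0.062,  0.02 ]), array([0.084, 0.059, 0.11 ]), ((0.07099420577287674, -0.001598946750164032), (0.1208387091755867, 0.026164304465055466), 89.44671630859375))
134 348
```

View pics/h9.png

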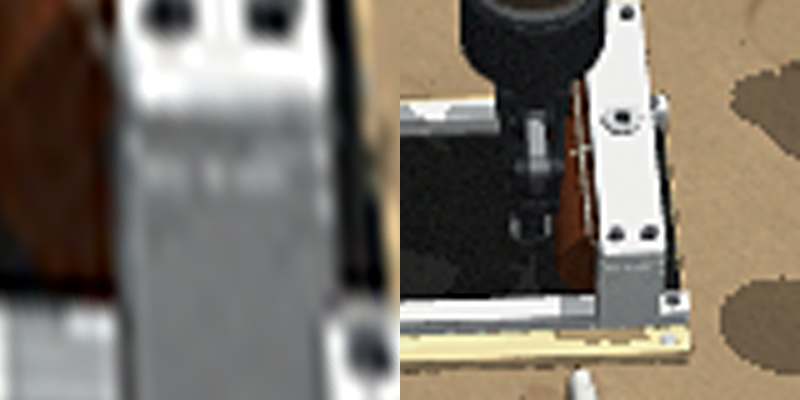

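The right crop shows the scribe and cross on the upper rear of the blank at (580,150), with the blank's rear just clear of the bridge. I'll compare the cross with what pure rolling predicts.

```bash
cat > n.py <<'E'
from h import *
for c in("side","top"):
    im,_=camera(c)
    for nm in("scribed_cross","drill_bush"):
        for k in spot_point(c,nm)[:2]:
            print(c,nm,np.round(k["location"],1),round(k["conf"],2),tojig(atz(c,k["location"],.077 if nm=="drill_bush" else .069)).round(4))
for x in(.083,.086,.088,.09,.092,.094,.097,.1):
    a=(.1-x)/.028;print(x,round(np.degrees(a),1),[proj(c,[jig(x-.028*np.sin(a),0,.042+.028*np.cos(a))])[0].round(1).tolist() for c in("side","top")],"rear edge", proj("side",[jig(x-.028,-.02,.042)])[0].round(1))
E
python3 n.py
```

```text
side scribed_cross [135.8 232.8] 0.7 [-0.2228 -0.0262  0.069 ]
side scribed_cross [236.9 230.3] 0.59 [-0.2132 -0.3345  0.069 ]
top scribed_cross [188.1 361.3] 0.72 [ 0.0736 -0.3961  0.069 ]
top scribed_cross [171.8 232. ] 0.66 [ 0.0835 -0.0018  0.069 ]
top drill_bush [167.  230.2] 0.76 [0.0964 0.0035 0.077 ]
top drill_bush [202.  233.2] 0.55 [-0.0079 -0.0179  0.077 ]
0.083 34.8 [[125.4, 339.5], [177.3, 231.1]] rear edge [136.6 335.3]
0.086 28.6 [[125.0, 341.5], [175.4, 231.2]] rear edge [136.6 336.4]
0.088 24.6 [[124.7, 342.9], [174.1, 231.3]] rear edge [136.6 337.2]
0.09 20.5 [[124.5, 344.3], [172.9, 231.3]] rear edge [136.5 337.9]
0.092 16.4 [[124.3, 345.7], [171.6, 231.5]] rear edge [136.5 338.6]
0.094 12.3 [[124.1, 347.2], [170.2, 231.6]] rear edge [136.5 339.3]
0.097 6.1 [[123.9, 349.4], [168.3, 231.8]] rear edge [136.5 340.4]
0.1 0.0 [[123.8, 351.6], [166.3, 232.0]] rear edge [136.4 341.5]
```

Emit:
arm_command --pt "-0.15 0 0" --pt "-0.3 0 0" --pt "-0.45 0 0" --pt "-0.6 0 0" --pt "-0.7 0 0" --turn '[0,0,0,0,0]' --hand '[0.5,0.5,0.5,0.5,0.5]'

```text
clock: 22.8
eef_pos: [0.6005, 0.2061, 0.0433]
tool_rot: [0.041, 0.999, -0.0, 0.0]
ft_force: [0.2, 0.1, 0.1]
grip_width: 0.0429
```

Emit:
arm_command --pt "-0.1 0 0" --pt "-0.15 0 0" --pt "-0.2 0 0" --pt "-0.2 0 0" --pt "-0.2 0 0" --turn '[0,0,0,0,0]' --hand '[0.5,0.5,0.5,0.5,0.5]'

```text
clock: 23.22
eef_pos: [0.6021, 0.206, 0.0433]
tool_rot: [0.041, 0.999, -0.0, 0.0]
ft_force: [0.2, 0.7, 0.3]
grip_width: 0.0428
```

Emit:
arm_command --pt "1 0 0" --pt "3 0 0" --pt "6 0 0" --pt "9 0 -2" --pt "12 0 -4" --turn '[0,0,0,0,0]' --hand '[0.5,0.5,0.5,0.5,0.5]'

```text
clock: 23.63
eef_pos: [0.4799, 0.2152, 0.0822]
tool_rot: [0.042, 0.999, -0.001, -0.002]
ft_force: [0.9, 0.2, 1.3]
grip_width: 0.0425
```

Emit:
arm_command --pt "2 0 -3" --pt "4 0 -6" --pt "4 0 -8" --pt "4 0 -8" --pt "4 0 -8" --turn '[0,0,0,0,0]' --hand '[0.5,0.5,0.5,0.5,0.5]'

```text
clock: 24.05
eef_pos: [0.4435, 0.2199, 0.1651]
tool_rot: [0.041, 0.999, 0.001, 0.002]
ft_force: [0.4, -0.4, -0.3]
grip_width: 0.0423
```

```bash
python3 n.py | grep -v rear; python3 m.py h10.png; python3 -c "
from h import *
im,_=camera('top');r,c=proj('top',[jig(.09,0,.06)])[0].astype(int);s=np.load('sideL.npz')['im']
q=proj('side',[jig(.09,0,.06)])[0].astype(int);print(r,c,q)
save('k11.png',np.hstack([cv2.resize(im[r-25:r+25,c-25:c+25],(400,400),interpolation=2),cv2.resize(s[q[0]-25:q[0]+25,q[1]-25:q[1]+25],(400,400),interpolation=2)]))"
```

```text
side scribed_cross [122.6 351.2] 0.82 [0.0994 0.0051 0.069 ]
side scribed_cross [136.5 234.1] 0.72 [-0.2192 -0.0288  0.069 ]
side drill_bush [123.5 354.3] 0.62 [ 0.1067 -0.0054  0.077 ]
top scribed_cross [271.5 228.1] 0.93 [-0.2155 -0.0251  0.069 ]
top scribed_cross [190.9 330.3] 0.73 [ 0.0557 -0.3041  0.069 ]
top drill_bush [164.8 232.5] 0.67 [ 0.1037 -0.0026  0.077 ]
[-0.1005  0.      0.1619] [-0.6 -0.5 -0.3]
az 85.2 shift [-1.617e+01  1.000e-02  1.185e+01] turn -0.0 tcp [0.4422 0.2188 0.1619] w 0.0428 f [-0.6 -0.5 -0.3] t 24.35 j1,j6 [0.46 0.54]
top 103 (array([ 0.073, -0.056,  0.049]), array([0.082, 0.057, 0.065]), ((0.07753608375787735, 0.0005725547671318054), (0.11316762119531631, 0.008098186925053596), 89.49694061279297))
side 261 (array([ 0.071, -0.06 ,  0.02 ]), array([0.126, 0.066, 0.086]), ((0.0983017310500145, 0.002797737717628479), (0.05505222827196121, 0.12607719004154205), 0.19713854789733887))
134 348
170 232 [126 347]
```

View pics/k11.png

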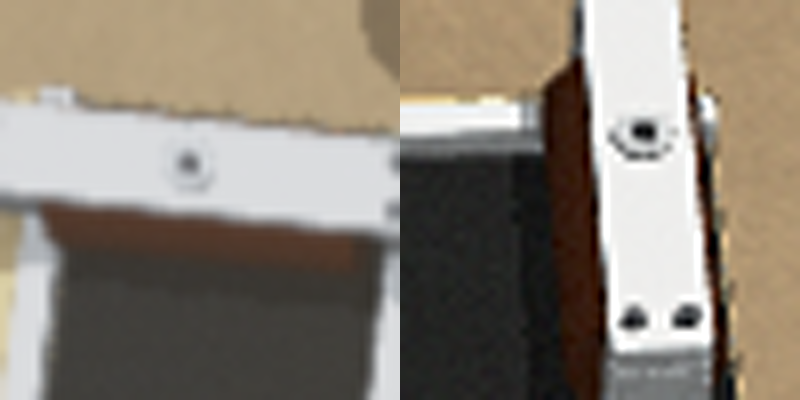

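The crop shows brown slivers on both sides of the bridge and the cross hidden beneath it, as wanted. I have now viewed 12 pictures, so the last checks are numeric: a circle fit of the blank against the bridge.

```bash
cat > fit.py <<'E'
from h import *
from scipy.optimize import least_squares
for c in("side","top"):
    im,d=camera(c);q=cloud(c,d).reshape(-1,3);q=np.c_[(q[:,:2]-JO)@JM,q[:,2]];hs=cv2.cvtColor(im,cv2.COLOR_RGB2HSV).reshape(-1,3)
    m=(q[:,0]>.06)&(q[:,0]<.14)&(abs(q[:,1])<.055)&(q[:,2]>.02)&(q[:,2]<.075)&(hs[:,1]>110)&((hs[:,0]<15)|(hs[:,0]>170));k=q[m]
    s=least_squares(lambda p:np.hypot(k[:,0]-p[0]-p[2]*k[:,1],k[:,2]-p[1])-.028,[.1,.042,0],loss="soft_l1",f_scale=.002)
    print(c,"blank x,z,slope",s.x.round(4),len(k))
    b=q[(q[:,2]>.087)&(q[:,2]<.098)&(q[:,0]>.07)&(q[:,0]<.13)&(abs(q[:,1])<.08)];bx=b[:,0]
    r=cv2.minAreaRect(b[:,:2].astype(np.float32));print(" bridge",r,np.median(bx).round(4))
E
python3 fit.py; python3 fit.py
python3 - <<'E'
from h import *
d0=np.load('top0.npz')['im'].astype(int);im,_=camera('top')
for n,r,c in [("pen",182,290),("tape",255,295),("bin",205,350),("can",123,262),("bigbrown",272,339),("yellow",285,222),("pliers",250,190)]:
    print(n,np.abs(im[r-20:r+20,c-20:c+20]-d0[r-20:r+20,c-20:c+20]).max(2).mean().round(1))
E
```

```text
side blank x,z,slope [ 0.0988  0.0426 -0.0141] 213
 bridge ((0.099681556224823, 0.0005856901407241821), (0.15878459811210632, 0.03428016975522041), 89.71907043457031) 0.0994
top blank x,z,slope [ 0.1012  0.0447 -0.0074] 95
 bridge ((0.10008346289396286, 2.7179718017578125e-05), (0.15989446640014648, 0.03443722426891327), 89.87156677246094) 0.0999
side blank x,z,slope [ 0.0988  0.0425 -0.0112] 210
 bridge ((0.09977224469184875, 9.98377799987793e-07), (0.03465506061911583, 0.15997979044914246), 0.024345804005861282) 0.0996
top blank x,z,slope [ 0.1024  0.0466 -0.0043] 94
 bridge ((0.10029488056898117, 7.94529914855957e-05), (0.03496232256293297, 0.15946321189403534), 0.3878413736820221) 0.1
pen 2.2
tape 2.2
bin 15.8
can 2.1
bigbrown 2.0
yellow 35.3
pliers 79.8
```

```bash
python3 -c "
from h import *
print(job_done(),get_obs()['clock'])"
```

```text
the job is handed in; nothing more can be done
the job is handed in; nothing more can be done
```

The brown blank from the bin is lying still under the bridge, and my checks put its scribed cross on top, just under the drill bush. I handed the job in at about 25 s, with the robot touching nothing. I could not see the cross itself at the end, because the bridge hides it.

**What I did:** I lifted the blank from the bin by its diagonal and stood it on the bed. Tilting it in the grip failed because it dragged along upright. So I let go, tipped it over along the bed with closed fingers, gripped it again and turned it across. I let go of it at jig x ≈ -40 mm and rolled it about 139 mm with slow pushes.

**Last checks:**
- **Position:** the side camera puts the blank's axis about 1 mm short of the bridge's centre line, and the last pushing position says the same. The top camera said 1 to 2 mm past it, but from few points and with a poor height fit, so I trusted the side view.
- **Cross:** the last sight of it, at x ≈ 90 mm, matched pure rolling to within a pixel. I estimate it is 0 to 3° from uppermost. An earlier reading half-way along was about 3° off, within its noise.
- **Surroundings:** the pen, tape, spray can and large brown blank look unchanged. The yellow blank and the pliers could not be compared, probably because the arm was in the way. The bin area changed as expected with the brown blank gone, but I did not check the other three blanks one by one.

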